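# Clamp the keepsake box in the engraving jig

### The arm

A 7-joint arm with a two-finger parallel gripper is mounted at the origin on the work surface. World frame = base frame: x ahead of the robot, y to its left, z up, the work surface at z = 0. Lengths are in m, angles in rad, forces in N, time in s.
With the tool pointing down it reaches from about 0.4 to 0.85 m from the base axis. Payload 10.4 kg.
Tool frame: the origin (TCP) lies at the very end of the fingers, on their centre line; the grasp point (between the pads) lies 19 mm behind it; x points along the fingers, y is the direction in which the jaws open and shut, and the axes are right-handed (so a half turn about x gives the same grasp; the last joint's range is limited). The gripper opens to 85 mm and grips with 20 to 120 N. Pads are 22 mm wide; open, the fingers measure 114 mm over their backs; the gripper's body (76 mm by 85 mm) begins 54 mm behind the grasp point. The pads swing forward as they close: fully open they stand 13 mm farther back than shut.
Start: joints at [1.081, 0.332, -0.065, 1.46, 0.022, 1.35, -0.088], TCP at [0.281, -0.558, 0.231] pointing down, gripper open.
Joint ranges: [-2.6, 2.6], [-0.5, 2.12], [-1.47, 1.34], [0.16, 2.42], [-1.27, 4.41], [0.06, 2.06], [-2.6, 2.6]. Speed limits (rad/s): [2.22, 2.22, 2.79, 2.79, 3.14, 3.14, 3.14].

### API

Orientations are given as a unit quaternion [x, y, z, w].
In Python, from workcell import monitor, camera, ticket, regions_of gives the robot as it stands.
- The arm moves only by the tool step_arm, never from a script. Its argument "increments" is a list of rows, each a list of 5 numbers: the finger opening in m, from 0 to 0.0854, then the shift along the world's x, y, z in m, then the turn about the world's z in rad. A call has 1 to 12 rows; each row shifts and turns the commanded pose from where the row before left it; what a row does not reach is not made up. A row lasts 1/12 s, in which the tool goes at most 41.7 mm and 7.16 degrees, less where a joint would pass 70% of its speed; a pose out of reach is approached as far as the arm can. A call with a gripper value outside its range is refused whole. The fingers move at their own pace and stop on an object; "force" is the grip in N (left out, the last holds). Time passes only in rows, so rows that do not move let the fingers close. It gives the time, the measured TCP pose, the force and the opening at its end, in the units of the state.
- monitor.get_obs(): the state, without advancing time (a new reading comes with each control period).
- camera(name): name is "scene" or "top" or "wrist"; returns a dict with "color" (420x560x3 uint8, red, green, blue), "range_z" (420x560 float32, m along the optical axis (not along the pixel's ray), 0 where there is no reading), "fx", "fy", "cx", "cy" (pixels), "cam_to_world" (4x4, takes a point from camera to world coordinates). Camera axes: x right, y up, looking along -z (the intrinsics and any distortion apply to the point x, -y, -z); pixel columns grow to the right and rows downward; lengths in m; the calibration is good to about 2 mm. The wrist camera is an equidistant fisheye: a pixel r from the principal point sees the ray r / f radians off the axis. A picture is of the moment at which its call begins.
- ticket.hand_in(): hands the job in, once; it reports no verdict.
Trained networks look in a picture, given as the dict that the camera call returned (one of the last four; its "shot" number tells which), for a name from the list of things; names that differ only in an ending like _2 or _b are one class to them, and where a whole thing is asked for, a point or a joint stands for the part that bears it (a point fixed in the world has none). Each returns a list of dicts, best first, with "p" (0 to 1); they miss things now and then, are a little off and sometimes report something else, mostly with a low value. They report only what shows in the picture. A call takes as long as a camera call. They do not tell look-alikes from the thing itself.
- regions_of(picture, query): "region" (420x560 bool, what is visible of it) and "centre" ([row, column] in pixels, amid what is visible of it).
The state is a dict: "clock": time; "joint_pos": joint angles; "joint_velocities": joint speeds; "tau": joint torques, N m; "position": TCP position; "ee_rot": TCP orientation; "ft_force": force on the tool from outside, world axes, zero at the start; "torque": the same for the moment, N m; "grip_width": opening from 0.0 (shut) to 1.0 (fully open).
Only numpy, scipy, OpenCV 4.12 (cv2) and the standard library are available. Lean on these libraries where they do the work, as an engineer would, in place of code of your own. Each camera call takes 0.05 s, during which the arm holds its last target. There are 200 camera calls.

### The job

At the gift shop's engraving corner a wooden keepsake box lies loose on the jig plate. Without lifting it, push the box fully home into the jig's corner, flat against the far fence and against the left fence beside the clamp (as seen from the robot), and then push the handle of the open toggle clamp over past its centre so that it snaps down and holds the box there. Leave the other goods where they are.

Things in the scene. Friction and masses are not known exactly. Their poses are not given: they have to be found in the camera images.
- jig: Fixed jig: plywood plate, top at z = 12 mm, x -135..135, y -120..130 mm. Place and yaw vary. Origin at counter height; x points away from the robot (turned by its yaw), y to its left, z up. Aluminium fences, tops at z = 34 mm: far fence, inner face x = +60 mm (y -72..48); left fence, inner face y = +40 mm (x -100..60).
- keepsake: Wooden keepsake box, shut, loose on the jig plate, about 0.28 kg, 90 (x) by 70 (y) by 45 mm high; origin at the centre of its underside, z up. It starts about 10 to 45 mm short of each fence and a little askew; its x then points roughly along jig x.
- home (a point): Where the centre of the box's underside is when home against both fences: jig x = 15, y = 5, z = 12 mm.
- clamp (a joint): Toggle clamp angle, rad. 0: open, handle leans 0.45 rad to jig +y, arm stands up. 0.45: centre, handle upright. About 1.30: shut on the box, handle leans 0.85 rad to jig -y (1.36 with nothing under the pad). A spring drives it from the centre to either end (0.35 to 0.4 N m there): the handle needs 5 to 10 N to start and snaps over by itself past the centre.
- pivot (a point): The clamp's pivot: jig x = 15, y = 72, z = 68 mm; axis along jig x. It sits in a steel bracket behind the left fence (jig x -10..40, y 53..103 mm, up to z = 77 mm).
- handle_end (a point): Centre of the clamp handle's round end, 90 mm from the pivot, in the plane jig x = 15 mm. The last 60 mm are a round black grip 16 mm thick. To shut the clamp, push it near this end towards jig -y; the end rises from about 149 to 158 mm height up to the centre.
- pad (a point): Black rubber pad, 18 mm across, 8 mm thick, on the end of the steel clamping arm, 67 mm from the pivot; this point is the middle of its pressing face. Raised to about 130 mm height at the start; shut, it presses on the middle of the box's lid.
- bauble: Turned wooden bauble 50 mm across, 50 mm high, standing on the jig plate behind the far fence; origin under its centre. To be left alone.
- candle: Candle tin 60 mm across, 40 mm high, on the jig plate's near left corner; origin under its centre. To be left alone.
- tree: Decorative tree 64 mm across, 110 mm high, on the counter beyond the jig; origin under its centre. To be left alone.
- mug: White mug 80 mm across, 90 mm high, on the counter beyond the jig; origin under its centre. To be left alone.
- brush: Dusting brush lying on the counter to the right of the jig; origin under its middle. To be left alone.
- giftbox: Gift box 70 by 70 by 50 mm on the counter to the left of the jig; origin under its centre. To be left alone.
- house: Small ceramic house about 50 mm wide, 64 mm high, on the counter left of and nearer than the jig; origin under its centre. To be left alone.
Mind the look-alikes: they are no part of the job. What is shaped like the keepsake but yellow is not meant.

How it is judged:
By the outcome, as a careful person would: the job done as asked, in the order asked, and still so for the second after the job is handed in, with the robot touching nothing.
It also fails if it takes over 72 s, if anything falls off the work surface, if the arm or the gripper's body presses on something with over 40 N, if the wrist force passes 120 N, or if a joint passes its speed limit or range.

## Working session

There is one attempt and no reset: what is moved stays moved. The work goes in short steps, Python scripts to look and compute and a tool call to move; the robot and the scene stay as the last step left them, time stands still between calls to the robot, and variables do not carry over. Pictures are saved under pics/ and viewed, about 8 in all and at most 12, crops included, and the job is handed in when it is done.

Besides the shell and the picture viewer there is one more tool, called after "Call:" by a JSON object that holds its "method" and its "body", one argument or row to a line. step_arm: Moves the arm, as the interface text tells. Its arguments: {"type":"object","properties":{"increments":{"type":"array"},"force":{"type":"number"}},"required":["increments"]}

```bash
mkdir -p pics; ls; cat > h.py <<'E'
import numpy as np, cv2
from workcell import monitor, camera, ticket, regions_of
def pts(c):
    h,w=c["range_z"].shape; v,u=np.mgrid[:h,:w]; z=c["range_z"]
    P=np.stack([(u-c["cx"])/c["fx"]*z,-(v-c["cy"])/c["fy"]*z,-z,np.ones_like(z)],-1)@np.array(c["cam_to_world"]).T
    P=P[...,:3]; P[z==0]=np.nan; return P
def save(c,n): cv2.imwrite("pics/"+n,c["color"][...,::-1])
E
python3 - <<'E'
from h import *
t=camera("top"); s=camera("scene")
img=np.vstack([t["color"],s["color"]]); 
cv2.imwrite("pics/a.png",t["color"][...,::-1]); cv2.imwrite("pics/b.png",s["color"][...,::-1])
for n,c in(("top",t),("scene",s)):
    P=pts(c); print(n,np.round(c["cam_to_world"],3).tolist(),c["fx"])
    np.savez(n,P=P,color=c["color"])
    for q in "jig keepsake clamp handle_end pad bauble candle giftbox house".split():
        for r in regions_of(c,q)[:2]:
            Q=P[r["region"]]; print(q,round(r["p"],2),np.round(r["centre"]),r["region"].sum(),np.round(np.nanmedian(Q,0),3),np.round(np.nanpercentile(Q,98,axis=0),3))
E
```

```text
pics
top [[-0.135, 0.968, -0.212, 0.308], [-0.991, -0.133, 0.024, 0.033], [-0.004, 0.213, 0.977, 1.309], [0.0, 0.0, 0.0, 1.0]] 510.5544570112866
jig 0.81 [215. 287.] 7961 [0.579 0.007 0.013] [0.72  0.125 0.108]
jig 0.56 [194. 260.] 261 [0.616 0.067 0.125] [0.647 0.099 0.158]
keepsake 0.97 [306. 351.] 1185 [ 0.329 -0.123  0.045] [ 0.379 -0.08   0.051]
keepsake 0.85 [212. 304.] 1072 [ 0.569 -0.028  0.057] [0.615 0.01  0.063]
clamp 0.78 [196. 262.] 265 [0.616 0.067 0.123] [0.65  0.098 0.158]
clamp 0.69 [213. 287.] 8075 [0.58  0.006 0.013] [0.722 0.126 0.11 ]
handle_end 0.6 [195. 260.] 232 [0.615 0.068 0.128] [0.653 0.097 0.158]
pad 0.61 [195. 262.] 226 [0.614 0.067 0.129] [0.628 0.098 0.158]
pad 0.57 [242. 254.] 461 [0.515 0.104 0.052] [0.543 0.13  0.058]
bauble 0.78 [176. 315.] 262 [ 0.666 -0.077  0.049] [ 0.689 -0.057  0.064]
bauble 0.28 [212. 285.] 7978 [0.581 0.006 0.013] [0.72  0.124 0.111]
candle 0.88 [237. 252.] 480 [0.516 0.103 0.052] [0.545 0.13  0.058]
giftbox 0.7 [174. 195.] 804 [0.706 0.23  0.05 ] [0.743 0.264 0.056]
house 0.78 [242. 197.] 504 [0.531 0.24  0.051] [0.56  0.26
[... 286 characters left out ...]
.048]
keepsake 0.71 [235. 264.] 1466 [ 0.587 -0.026  0.056] [0.623 0.009 0.06 ]
clamp 0.72 [242. 302.] 352 [0.619 0.061 0.122] [0.632 0.098 0.157]
clamp 0.16 [269. 182.] 1982 [ 0.725 -0.154  0.049] [ 0.772 -0.115  0.091]
handle_end 0.55 [240. 291.] 354 [0.62  0.061 0.122] [0.632 0.098 0.157]
pad 0.73 [242. 296.] 377 [0.619 0.058 0.121] [0.632 0.098 0.157]
pad 0.47 [228. 327.] 626 [0.53  0.104 0.05 ] [0.549 0.131 0.055]
bauble 0.75 [261. 226.] 338 [ 0.68  -0.074  0.047] [ 0.695 -0.057  0.063]
candle 0.87 [230. 327.] 654 [0.53  0.105 0.05 ] [0.549 0.132 0.055]
giftbox 0.8 [327. 362.] 1486 [0.725 0.232 0.049] [0.751 0.266 0.053]
house 0.67 [257. 384.] 647 [0.551 0.241 0.048] [0.561 0.266 0.065]
```

```bash
python3 - <<'E'
import numpy as np,cv2
t=np.load("top.npz");s=np.load("scene.npz")
a=cv2.resize(t["color"][120:320,170:400],None,fx=2.6,fy=2.6); b=cv2.resize(s["color"][150:330,140:400],None,fx=2.3,fy=2.3)
cv2.imwrite("pics/c.png",a[...,::-1]);cv2.imwrite("pics/d.png",b[...,::-1])
P=t["P"]; 
# fences: z 28..38 ; box top 50..63
for lo,hi,n in((.029,.039,"fence"),(.052,.064,"box")):
    m=(P[...,2]>lo)&(P[...,2]<hi)&(P[...,0]>.45)&(P[...,0]<.75)&(P[...,1]>-.13)&(P[...,1]<.15)
    nl,L,st,_=cv2.connectedComponentsWithStats(m.astype(np.uint8))
    for i in range(1,nl):
        if st[i,4]>25:
            Q=P[L==i]; r=cv2.minAreaRect(Q[:,:2].astype(np.float32)*1000); print(n,st[i],np.round(r[0]),np.round(r[1]),round(r[2],1),Q[:,2].mean().round(4))
m=(P[...,2]>.008)&(P[...,2]<.018)&(P[...,0]>.4)&(P[...,0]<.8)&(P[...,1]>-.18)&(P[...,1]<.18)
r=cv2.minAreaRect(P[m][:,:2].astype(np.float32)*1000);print("plate",r)
E
```

```text
fence [282 147  15   5  35] [745. -22.] [37.  9.] 89.3 0.0335
fence [268 181  57  67 508] [565. -14.] [124. 175.] 73.8 0.0345
box [309 167  13  11  68] [669. -78.] [26. 26.] 35.9 0.0566
box [286 192  31  39 960] [572. -28.] [70. 90.] 75.5 0.0578
box [241 229  22  22 231] [518. 104.] [52. 53.] 39.6 0.0542
plate ((601.326416015625, -1.424072265625), (396.2709655761719, 356.7129821777344), 0.1331285685300827)
```

View pics/c.png

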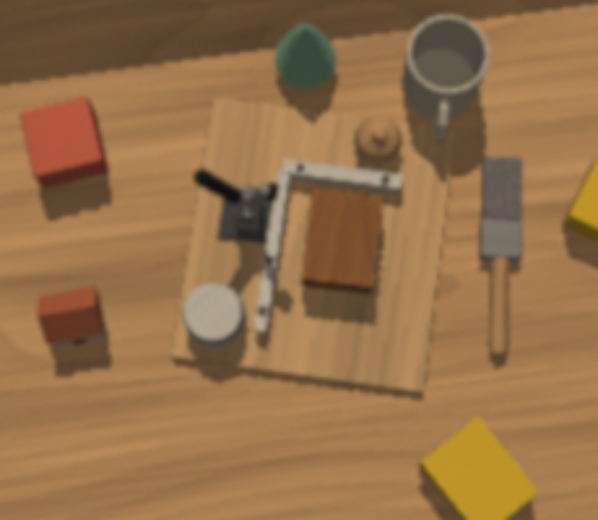

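View pics/d.png

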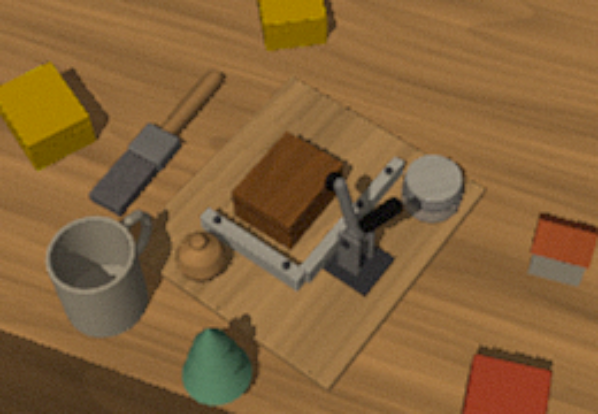

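```bash
cat >> h.py <<'E'
from scipy.optimize import minimize, least_squares
def jigfit(P,color,zb=0.0):
    hsv=cv2.cvtColor(color,cv2.COLOR_RGB2HSV)
    reg=(P[...,0]>.48)&(P[...,0]<.75)&(P[...,1]>-.13)&(P[...,1]<.13)
    f=reg&(abs(P[...,2]-.034)<.004)&(hsv[...,1]<60)
    n,L,st,_=cv2.connectedComponentsWithStats(f.astype(np.uint8)); k=[i for i in range(1,n) if st[i,4]>30 and P[L==i][:,0].max()<.72]
    return P[np.isin(L,k)]
def rect(P,m): 
    n,L,st,_=cv2.connectedComponentsWithStats(m.astype(np.uint8)); i=1+np.argmax(st[1:,4]); return P[L==i]
E
python3 - <<'E'
from h import *
for n in("top","scene"):
    d=np.load(n+".npz");P=d["P"];F=jigfit(P,d["color"]); print(n,len(F),np.nanmin(F,0).round(3),np.nanmax(F,0).round(3))
    # L-shape fit: fence thickness w free
    def model(p,Q):
        c,s=np.cos(p[2]),np.sin(p[2]);q=(Q[:,:2]-p[:2])@np.array([[c,-s],[s,c]])
        return q
    def box(q,x0,x1,y0,y1): 
        return np.hypot(np.maximum(0,np.maximum(x0-q[:,0],q[:,0]-x1)),np.maximum(0,np.maximum(y0-q[:,1],q[:,1]-y1)))
    for w in(.010,.012,.014):
        def cost(p):
            q=model(p,F); d=np.minimum(box(q,.06,.06+w,-.072,.048+0*w),box(q,-.1,.06,.04,.04+w)); return np.minimum(d,.006).sum()/len(q)
        best=min((minimize(cost,[.58+dx,dy,-.27],method="Nelder-Mead",options=dict(initial_simplex=np.array([[.58+dx,dy,-.27],[.6+dx,dy,-.27],[.58+dx,dy+.02,-.27],[.58+dx,dy,-.2]]),maxiter=2000)) for dx in(0,.02) for dy in(-.02,0,.02)),key=lambda r:r.fun)
        print(w,best.x.round(4),best.fun)
    p=best.x;q=model(p,F)
    far=q[(q[:,1]<.03)&(q[:,1]>-.065)];lef=q[(q[:,0]<.05)&(q[:,0]>-.09)]
    print("far x",np.percentile(far[:,0],[2,10,50,90,98]).round(4),"slope",np.polyfit(far[:,1],far[:,0],1)[0].round(4)," left y",np.percentile(lef[:,1],[2,10,50,90,98]).round(4),np.polyfit(lef[:,0],lef[:,1],1)[0].round(4), "ends",q[:,1].min(),q[:,0].min())
    hsv=cv2.cvtColor(d["color"],cv2.COLOR_RGB2HSV)
    m=(abs(P[...,2]-.057)<.005)&(abs(P[...,0]-.572)<.08)&(abs(P[...,1]+.028)<.07)&(hsv[...,1]>90)
    B=rect(P,m);r=cv2.minAreaRect(B[:,:2].astype(np.float32)*1000);print("box",r,"median z",np.median(B[:,2]),"in jig",model(p,np.array([[r[0][0]/1000,r[0][1]/1000]])))
    m=(P[...,2]>.09)&(P[...,2]<.17)&(abs(P[...,0]-.62)<.05)&(abs(P[...,1]-.06)<.06)
    H=P[m];h=model(p,H);dark=d["color"][m].max(1)<60
    for i in np.argsort(H[:,2])[::-1][::8]: print((h[i]*1000).round(),(H[i]*1000).round(),d["color"][m][i])  if n=="scene" else 0
E
```

```text
top 408 [ 0.496 -0.094  0.03 ] [0.661 0.066 0.038]
0.01 [ 0.5809 -0.0082 -0.271 ] 0.00014368546791920347
0.012 [ 0.5799 -0.009  -0.2663] 2.7859457640194656e-05
0.014 [ 0.5792 -0.009  -0.2811] 1.5738521451503973e-06
far x [0.0602 0.0611 0.0664 0.0719 0.0739] slope -0.0112  left y [0.0405 0.0412 0.0459 0.0503 0.0519] 0.0118 ends -0.06875669330533322 -0.0990652132828257
box ((572.39306640625, -28.398094177246094), (69.77750396728516, 90.47808074951172), 75.48478698730469) median z 0.05760099159984311 in jig [[-0.00118973 -0.02058231]]
scene 587 [ 0.499 -0.096  0.03 ] [0.665 0.13  0.038]
0.01 [ 0.5845 -0.0081 -0.2766] 0.0006665835999032741
0.012 [ 0.583 -0.009 -0.278] 0.0005452980975857774
0.014 [ 0.5817 -0.0089 -0.2759] 0.0005047079403309196
far x [0.0601 0.0615 0.0676 0.0728 0.074 ] slope -0.0018  left y [0.0418 0.0427 0.048  0.1011 0.1183] -0.2268 ends -0.07071957485608815 -0.09938270032134663
box ((572.3380126953125, -29.284507751464844), (71.77265167236328, 93.58663177490234), 76.44549560546875) median z 0.05685944098861334 in jig [[-0.00349396 -0.0221886 ]]
[ 13. 113.] [625.  96. 1
[... 785 characters left out ...]
2. 129.] [22 25 23]
[17. 90.] [623.  74. 126.] [41 39 30]
[21. 43.] [613.  27. 125.] [46 23 14]
[15. 64.] [614.  49. 123.] [63 60 63]
[16. 62.] [614.  47. 122.] [88 79 74]
[12. 62.] [610.  47. 120.] [75 69 60]
[19. 57.] [616.  41. 117.] [95 85 73]
[14. 63.] [612.  48. 116.] [66 68 67]
[11. 64.] [610.  50. 114.] [81 69 56]
[18. 64.] [617.  48. 111.] [92 89 80]
[22. 87.] [626.  69. 110.] [6 8 5]
[14. 66.] [613.  51. 107.] [73 72 66]
[17. 66.] [617.  50. 104.] [89 86 77]
[20. 61.] [618.  44. 103.] [110  90  72]
[20. 84.] [624.  66. 101.] [0 0 0]
[21. 64.] [619.  47.  99.] [96 81 62]
[17. 66.] [616.  50.  96.] [91 86 77]
[19. 90.] [624.  73.  94.] [23 23 16]
[20. 66.] [619.  49.  91.] [91 87 79]
```

```bash
python3 - <<'E'
from h import *
from scipy.spatial.transform import Rotation as R
o=monitor.get_obs();print(o); print(R.from_quat(o["ee_rot"]).as_matrix().round(3))
J=np.array([.5805,-.009]);a=-.275;M=np.array([[np.cos(a),-np.sin(a)],[np.sin(a),np.cos(a)]])
for p in([-.095,-.022],[-.075,-.022],[-.041,-.003],[-.09,-.09],[.02,-.09],[.02,-.041],[.015,.145],[.015,.07]): print(p,(J+M@p).round(4))
E
```

```text
{'clock': 1.0, 'joint_pos': array([ 1.08142419,  0.33217376, -0.06470741,  1.46008861,  0.02162562,
        1.34990765, -0.08851107]), 'joint_velocities': array([-4.13539360e-04,  4.92297673e-04, -6.57957853e-04, -7.44082812e-05,
       -4.48679482e-04, -1.90194002e-04,  9.55713491e-04]), 'tau': array([ 7.78087433e-04, -6.25223923e+01,  4.96887288e-02, -3.91824424e+01,
        1.66018470e-02,  1.71508964e-03, -1.49755562e-05]), 'position': array([ 0.28127759, -0.55815663,  0.23135939]), 'ee_rot': array([ 0.68794482,  0.16349539, -0.68792706,  0.16357731]), 'ft_force': array([0.01397967, 0.2328497 , 0.44587616]), 'torque': array([-0.00273704, -0.00905814,  0.00168937]), 'grip_width': 1.0074435916065982}
[[ 0.     0.45  -0.893]
 [-0.    -0.893 -0.45 ]
 [-1.     0.     0.   ]]
[-0.095, -0.022] [ 0.4831 -0.0044]
[-0.075, -0.022] [ 0.5023 -0.0098]
[-0.041, -0.003] [ 0.5402 -0.0008]
[-0.09, -0.09] [ 0.4694 -0.0712]
[0.02, -0.09] [ 0.5753 -0.101 ]
[0.02, -0.041] [ 0.5886 -0.0539]
[0.015, 0.145] [0.6343 0.1265]
[0.015, 0.07] [0.6139 0.0543]
```

Call:
{"method": "step_arm", "body": {
  "increments": [
    [0.04, 0.0145, 0.038, 0, -0.062],
    [0.04, 0.0145, 0.038, 0, -0.062],
    [0.04, 0.0145, 0.038, 0, -0.062],
    [0.04, 0.0145, 0.038, 0, -0.062],
    [0.04, 0.0145, 0.038, 0, -0.062],
    [0.04, 0.0145, 0.038, 0, -0.062],
    [0.04, 0.0145, 0.038, 0, -0.062],
    [0.04, 0.0145, 0.038, 0, -0.062],
    [0.04, 0.0145, 0.038, 0, -0.062],
    [0.04, 0.0145, 0.038, 0, -0.062],
    [0.04, 0.0145, 0.038, 0, -0.062],
    [0.04, 0.0145, 0.038, 0, -0.062]
  ]
}}

```text
clock: 2.0
position: [0.4556, -0.1002, 0.2318]
ee_rot: [0.701, -0.099, -0.7, -0.099]
ft_force: [1.2, -0.9, -0.1]
grip_width: 0.473
```

Call:
{"method": "step_arm", "body": {
  "increments": [
    [0.04, 0.006, 0.0255, -0.02, 0],
    [0.04, 0.006, 0.0255, -0.02, 0],
    [0.04, 0.006, 0.0255, -0.02, 0],
    [0.04, 0.006, 0.0255, -0.02, 0],
    [0.04, 0, 0, -0.035, 0],
    [0.04, 0, 0, -0.035, 0],
    [0.04, 0, 0, -0.035, 0],
    [0.04, 0, 0, -0.018, 0],
    [0.04, 0, 0, 0, 0]
  ]
}}

```text
clock: 2.75
position: [0.4764, -0.0001, 0.0247]
ee_rot: [-0.698, 0.098, 0.703, 0.097]
ft_force: [-0.8, 0.1, 0.6]
grip_width: 0.465
```

```bash
cat >> h.py <<'E'
def m2j(Q,p=(.5805,-.009,-.275)):
    c,s=np.cos(p[2]),np.sin(p[2]);return (np.asarray(Q)[...,:2]-p[:2])@np.array([[c,-s],[s,c]])
def boxpose(c):
    P=pts(c);hsv=cv2.cvtColor(c["color"],cv2.COLOR_RGB2HSV)
    B=rect(P,(abs(P[...,2]-.057)<.005)&(abs(P[...,0]-.58)<.08)&(abs(P[...,1]+.02)<.08)&(hsv[...,1]>90))
    r=cv2.minAreaRect(B[:,:2].astype(np.float32)*1000);return (m2j(np.array(r[0])/1000)*1000).round(1),np.round(r[1]),round(r[2],1)
E
python3 - <<'E'
from h import *
t=camera("top");save(t,"e.png");print(boxpose(t),monitor.get_obs()["position"])
print(m2j(monitor.get_obs()["position"]))
cv2.imwrite("pics/e.png",cv2.resize(t["color"][120:320,170:400],None,fx=2.6,fy=2.6)[...,::-1])
E
```

```text
(array([28.4, -2.6]), array([35., 27.]), 75.6) [4.78023733e-01 2.04890263e-05 2.71275402e-02]
[-0.10107523 -0.01914557]
```

View pics/e.png

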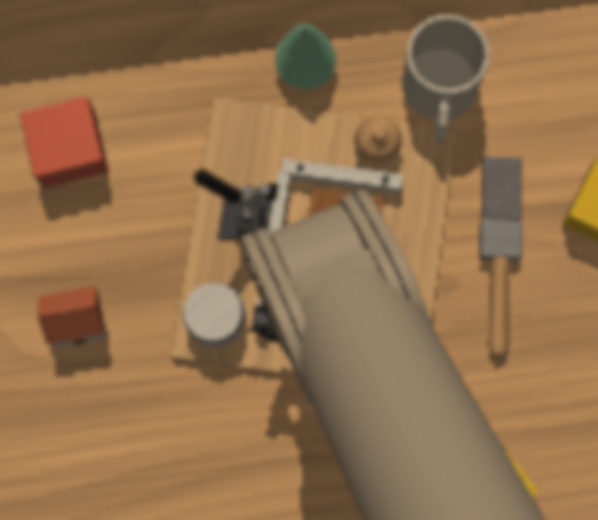

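Call:
{"method": "step_arm", "body": {
  "increments": [
    [0.04, 0.012, -0.0034, 0, 0],
    [0.04, 0.012, -0.0034, 0, 0],
    [0.04, 0.012, -0.0034, 0, 0],
    [0.04, 0.0038, -0.0011, 0, 0],
    [0.04, 0.0038, -0.0011, 0, 0],
    [0.04, 0.0038, -0.0011, 0, 0],
    [0.04, 0.0038, -0.0011, 0, 0]
  ]
}}

```text
clock: 3.38
position: [0.5305, -0.0146, 0.0289]
ee_rot: [0.7, -0.098, -0.7, -0.098]
ft_force: [-2.5, 0.9, 2.5]
grip_width: 0.467
```

```bash
python3 - <<'E'
from h import *
o=monitor.get_obs();print(m2j(o["position"]),o["position"],o["ft_force"])
s=camera("scene");print(boxpose(s))
E
```

```text
[-0.04664535 -0.01898449] [ 0.53045216 -0.01460475  0.02892031] [-2.45964308  0.91558573  2.48504681]
(array([  8.5, -22.2]), array([73., 95.]), 74.0)
```

Call:
{"method": "step_arm", "body": {
  "increments": [
    [0.04, 0.0019, -0.0005, 0, 0],
    [0.04, 0.0019, -0.0005, 0, 0],
    [0.04, 0.0019, -0.0005, 0, 0],
    [0.04, 0.0, 0, 0, 0]
  ]
}}

```text
clock: 3.77
position: [0.5356, -0.0161, 0.0281]
ee_rot: [-0.7, 0.098, 0.701, 0.098]
ft_force: [-4.9, 1.0, 3.6]
grip_width: 0.47
```

Call:
{"method": "step_arm", "body": {
  "increments": [
    [0.04, 0.0015, -0.0004, 0, 0],
    [0.04, 0.0015, -0.0004, 0, 0],
    [0.04, 0, 0, 0, 0]
  ]
}}

```text
clock: 4.02
position: [0.5356, -0.016, 0.0275]
ee_rot: [-0.698, 0.098, 0.703, 0.097]
ft_force: [-18.8, 2.7, 13.7]
grip_width: 0.467
```

Call:
{"method": "step_arm", "body": {
  "increments": [
    [0.04, -0.015, 0.0042, 0, 0],
    [0.04, -0.03, 0.0085, 0.01, 0],
    [0.04, -0.01, -0.036, 0.02, 0.1],
    [0.04, 0, -0.036, 0.0, 0.12],
    [0.04, 0, -0.036, 0.0, 0.12],
    [0.04, 0, 0, 0.0, 0.12],
    [0.04, 0, 0, 0, 0.12]
  ]
}}

```text
clock: 4.6
position: [0.4853, -0.1094, 0.0569]
ee_rot: [0.7, 0.101, -0.699, 0.102]
ft_force: [1.2, 1.1, 0.1]
grip_width: 0.47
```

```bash
python3 - <<'E'
from h import *
o=monitor.get_obs();print(m2j(o["position"]),o["position"],o["ft_force"])
s=camera("scene");print(boxpose(s)); t=camera("top");print(boxpose(t))
E
```

```text
[-0.06431879 -0.12250383] [ 0.48533244 -0.1094352   0.05691386] [1.22012987 1.06712237 0.14705758]
(array([ 15.8, -22. ]), array([71., 93.]), 74.7)
(array([ 14.1, -21.5]), array([70., 90.]), 74.3)
```

Call:
{"method": "step_arm", "body": {
  "increments": [
    [0.035, 0.01, 0.001, 0, 0.1238],
    [0.035, 0.01, 0.001, 0, 0.1238],
    [0.035, 0.01, 0.001, 0, 0.1238],
    [0.035, 0.011, 0.001, 0, 0.1238],
    [0.035, 0.011, 0.002, 0, 0.1238],
    [0.035, 0.011, 0.002, 0, 0.1238],
    [0.035, 0.011, 0.001, 0, 0.1238],
    [0.035, 0.011, 0.001, -0.01, 0.1238],
    [0.035, 0, 0, -0.019, 0],
    [0.035, 0, 0, 0, 0]
  ]
}}

```text
clock: 5.53
position: [0.5689, -0.0959, 0.0248]
ee_rot: [-0.568, -0.422, 0.569, -0.419]
ft_force: [-1.6, -0.9, -0.6]
grip_width: 0.411
```

```bash
python3 - <<'E'
from h import *
from scipy.spatial.transform import Rotation as R
o=monitor.get_obs();print(m2j(o["position"]),o["position"],o["ft_force"]);y=R.from_quat(o["ee_rot"]).as_matrix()[:,1];print(np.degrees(np.arctan2(y[1],y[0])))
E
```

```text
[ 0.0124526  -0.08676988] [ 0.5689226  -0.09589099  0.02476436] [-1.63090438 -0.88491272 -0.60814867]
-17.016058775204225
```

Call:
{"method": "step_arm", "body": {
  "increments": [
    [0.035, 0.0036, 0.0077, 0.002, 0.02],
    [0.035, 0.0032, 0.0077, 0, 0],
    [0.035, 0.0011, 0.0038, 0, 0],
    [0.035, 0.0011, 0.0038, 0, 0],
    [0.035, 0.0011, 0.0038, 0, 0],
    [0.035, 0.0011, 0.0038, 0, 0],
    [0.035, 0.0011, 0.0038, 0, 0],
    [0.035, 0.0005, 0.0019, 0, 0],
    [0.035, 0, 0, 0, 0]
  ]
}}

```text
clock: 6.28
position: [0.5832, -0.0595, 0.0298]
ee_rot: [0.564, 0.427, -0.563, 0.427]
ft_force: [0.3, -0.4, -0.8]
grip_width: 0.405
```

```bash
python3 - <<'E'
from h import *
o=monitor.get_obs();print(m2j(o["position"]),o["position"],o["ft_force"])
s=camera("scene");print(boxpose(s)); t=camera("top");print(boxpose(t))
E
```

```text
[ 0.01629153 -0.0478892 ] [ 0.58317521 -0.05951369  0.02979313] [ 0.27294318 -0.40823608 -0.77627151]
(array([14.7, -2.8]), array([75., 94.]), 74.3)
(array([13.4, -0. ]), array([70., 89.]), 73.7)
```

Call:
{"method": "step_arm", "body": {
  "increments": [
    [0.035, 0.0005, 0.0019, -0.001, 0],
    [0.035, 0.0005, 0.0019, 0, 0],
    [0.035, 0.0005, 0.0019, 0, 0],
    [0.035, 0.0003, 0.001, 0, 0],
    [0.035, 0, 0, 0, 0]
  ]
}}

```text
clock: 6.8
position: [0.5843, -0.0543, 0.0285]
ee_rot: [-0.563, -0.427, 0.564, -0.427]
ft_force: [-1.6, -3.8, 0.4]
grip_width: 0.41
```

Call:
{"method": "step_arm", "body": {
  "increments": [
    [0.035, 0.0004, 0.0014, 0, 0],
    [0.035, 0.0004, 0.0014, 0, 0],
    [0.035, 0, 0, 0, 0]
  ]
}}

```text
clock: 7.05
position: [0.5843, -0.0543, 0.0285]
ee_rot: [-0.562, -0.426, 0.566, -0.427]
ft_force: [-7.2, -12.2, 6.2]
grip_width: 0.407
```

Call:
{"method": "step_arm", "body": {
  "increments": [
    [0.035, 0.0003, 0.001, 0, 0],
    [0.035, 0, 0, 0, 0]
  ]
}}

```text
clock: 7.22
position: [0.5843, -0.0543, 0.0285]
ee_rot: [-0.562, -0.425, 0.566, -0.427]
ft_force: [-7.7, -14.9, 7.7]
grip_width: 0.413
```

Call:
{"method": "step_arm", "body": {
  "increments": [
    [0.035, -0.004, -0.014, 0, 0],
    [0.035, -0.009, -0.032, 0.01, 0],
    [0.035, -0.009, -0.032, 0.03, 0],
    [0.035, 0, 0, 0.03, 0],
    [0.035, 0, 0, 0, 0]
  ]
}}

```text
clock: 7.63
position: [0.567, -0.1276, 0.1019]
ee_rot: [0.566, 0.424, -0.563, 0.428]
ft_force: [1.8, 0.4, 0.3]
grip_width: 0.409
```

```bash
python3 - <<'E'
from h import *
o=monitor.get_obs();print(m2j(o["position"]),o["position"],o["ft_force"])
s=camera("scene");print(boxpose(s)); t=camera("top");print(boxpose(t))
a=cv2.resize(t["color"][160:260,230:370],None,fx=4.2,fy=4.2,interpolation=cv2.INTER_CUBIC)
b=cv2.resize(s["color"][180:300,190:350],None,fx=4,fy=4,interpolation=cv2.INTER_CUBIC)
cv2.imwrite("pics/f.png",a[...,::-1]);cv2.imwrite("pics/g.png",b[...,::-1])
E
```

```text
[ 0.01925282 -0.11784745] [ 0.56702829 -0.1276474   0.10193614] [1.78629559 0.39446444 0.34966404]
(array([14.8,  5.1]), array([71., 92.]), 74.3)
(array([13.3,  4.7]), array([69., 89.]), 74.1)
```

View pics/f.png

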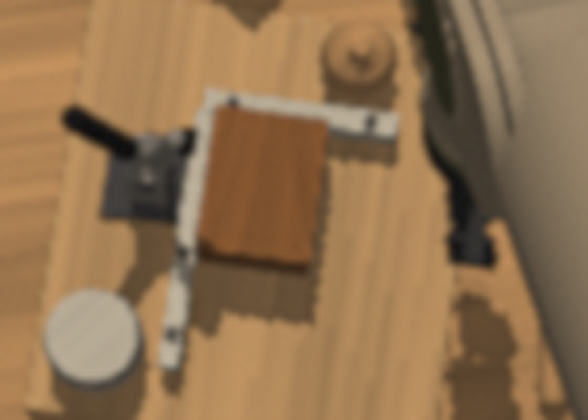

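View pics/g.png

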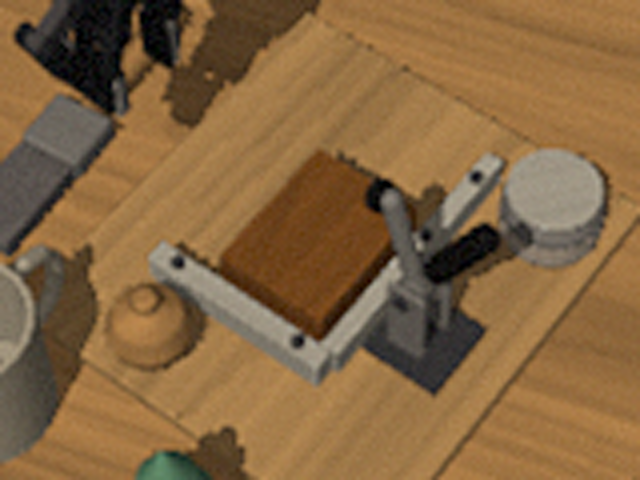

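Call:
{"method": "step_arm", "body": {
  "increments": [
    [0.035, -0.035, 0.01, 0, 0],
    [0.035, -0.035, 0.01, 0, 0],
    [0.035, -0.035, 0.009, 0, 0],
    [0.035, 0.009, 0.038, 0, 0],
    [0.035, 0.009, 0.038, 0, 0],
    [0.035, 0.009, 0.038, 0, 0],
    [0.035, 0, 0, -0.037, 0],
    [0.035, 0, 0, -0.037, 0],
    [0.035, 0, 0, 0, 0]
  ]
}}

```text
clock: 8.48
position: [0.4816, 0.0187, 0.0165]
ee_rot: [-0.561, -0.431, 0.565, -0.425]
ft_force: [-1.0, -0.7, -0.8]
grip_width: 0.413
```

Call:
{"method": "step_arm", "body": {
  "increments": [
    [0.035, 0.0096, -0.0027, 0, 0],
    [0.035, 0.0096, -0.0027, 0, 0],
    [0.035, 0.0019, -0.0005, 0, 0],
    [0.035, 0.0019, -0.0005, 0, 0],
    [0.035, 0, 0, 0, 0]
  ]
}}

```text
clock: 8.9
position: [0.5108, 0.0107, 0.0238]
ee_rot: [0.564, 0.426, -0.563, 0.427]
ft_force: [-1.0, 0.2, 0.6]
grip_width: 0.408
```

```bash
python3 - <<'E'
from h import *
o=monitor.get_obs();print(m2j(o["position"]),o["position"],o["ft_force"])
s=camera("scene");print(boxpose(s))
E
```

```text
[-7.24466817e-02 -2.26472766e-06] [0.51077487 0.01067049 0.02384387] [-1.00034578  0.21391486  0.57566844]
(array([15.3,  4.8]), array([71., 91.]), 74.0)
```

Call:
{"method": "step_arm", "body": {
  "increments": [
    [0.035, 0.0029, -0.0008, 0.003, 0],
    [0.035, 0.0029, -0.0008, 0, 0],
    [0.035, 0.0015, -0.0004, 0, 0],
    [0.035, 0, 0, 0, 0]
  ]
}}

```text
clock: 9.28
position: [0.5173, 0.0089, 0.0258]
ee_rot: [0.564, 0.427, -0.563, 0.427]
ft_force: [-0.5, -0.2, -0.2]
grip_width: 0.412
```

Call:
{"method": "step_arm", "body": {
  "increments": [
    [0.035, 0.0015, -0.0004, 0, 0],
    [0.035, 0.0015, -0.0004, 0, 0],
    [0.035, 0.0015, -0.0004, 0, 0],
    [0.035, 0, 0, 0, 0]
  ]
}}

```text
clock: 9.62
position: [0.5212, 0.0079, 0.0255]
ee_rot: [-0.563, -0.427, 0.564, -0.427]
ft_force: [-0.9, -0.1, 0.5]
grip_width: 0.413
```

Call:
{"method": "step_arm", "body": {
  "increments": [
    [0.035, 0.0015, -0.0004, 0, 0],
    [0.035, 0.0015, -0.0004, 0, 0],
    [0.035, 0.001, -0.0003, 0, 0],
    [0.035, 0, 0, 0, 0]
  ]
}}

```text
clock: 9.95
position: [0.5213, 0.0079, 0.025]
ee_rot: [-0.561, -0.429, 0.566, -0.426]
ft_force: [-22.3, 4.3, 17.7]
grip_width: 0.412
```

Call:
{"method": "step_arm", "body": {
  "increments": [
    [0.035, -0.01, 0.0028, 0, 0],
    [0.035, -0.02, 0.0057, 0, 0],
    [0, 0, 0, 0.04, 0],
    [0, 0, 0, 0.04, 0],
    [0, 0, 0, 0.04, 0],
    [0, 0, 0, 0.04, 0],
    [0, 0, 0, 0.04, 0],
    [0, 0.029, 0.023, 0, 0],
    [0, 0.029, 0.023, 0, 0],
    [0, 0.029, 0.023, 0, 0],
    [0, 0.029, 0.023, 0, 0],
    [0, 0.029, 0.023, 0, 0]
  ]
}}

```text
clock: 10.95
position: [0.6418, 0.1308, 0.2252]
ee_rot: [0.564, 0.426, -0.564, 0.427]
ft_force: [1.0, -1.5, 1.2]
grip_width: -0.0
```

Call:
{"method": "step_arm", "body": {
  "increments": [
    [0, 0, 0, -0.025, 0],
    [0, 0, 0, -0.025, 0],
    [0, 0, 0, -0.025, 0],
    [0, 0, 0, -0.025, 0],
    [0, 0, 0, 0, 0],
    [0, 0, 0, 0, 0]
  ]
}}

```text
clock: 11.45
position: [0.6398, 0.13, 0.125]
ee_rot: [-0.563, -0.427, 0.564, -0.427]
ft_force: [0.4, 0.7, 0.5]
grip_width: -0.0
```

```bash
python3 - <<'E'
from h import *
o=monitor.get_obs();print(m2j(o["position"]),o["position"],o["ft_force"])
s=camera("scene");print(boxpose(s)); t=camera("top");print(boxpose(t))
b=cv2.resize(s["color"][150:310,190:390],None,fx=3.5,fy=3.5,interpolation=cv2.INTER_CUBIC)
cv2.imwrite("pics/i.png",b[...,::-1])
E
```

```text
[0.01931047 0.14987139] [0.639782  0.1299963 0.1249892] [0.43684575 0.69676078 0.46779868]
(array([16. ,  4.6]), array([72., 91.]), 73.3)
(array([ 53.2, -21.8]), array([26., 12.]), 35.6)
```

View pics/i.png

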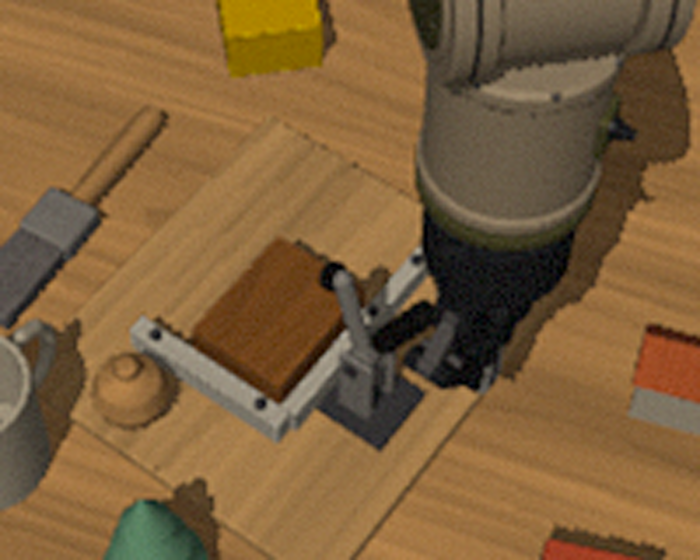

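Call:
{"method": "step_arm", "body": {
  "increments": [
    [0, -0.0065, -0.0085, 0, 0],
    [0, -0.0014, -0.0048, 0, 0],
    [0, -0.0014, -0.0048, 0, 0],
    [0, -0.0014, -0.0048, 0, 0],
    [0, -0.0014, -0.0048, 0, 0],
    [0, -0.0014, -0.0048, 0, 0],
    [0, -0.0014, -0.0048, 0, 0]
  ]
}}

```text
clock: 12.13
position: [0.6261, 0.0943, 0.1272]
ee_rot: [0.565, 0.427, -0.562, 0.427]
ft_force: [1.5, 4.9, 3.9]
grip_width: 0.001
```

Call:
{"method": "step_arm", "body": {
  "increments": [
    [0, -0.0014, -0.0048, 0, 0],
    [0, -0.0014, -0.0048, 0, 0],
    [0, -0.0014, -0.0048, 0, 0],
    [0, -0.0014, -0.0048, 0, 0],
    [0, -0.0014, -0.0048, 0, 0],
    [0, -0.0014, -0.0048, 0, 0]
  ]
}}

```text
clock: 12.63
position: [0.6167, 0.0629, 0.1252]
ee_rot: [-0.563, -0.427, 0.564, -0.427]
ft_force: [-0.6, -0.7, -0.3]
grip_width: 0.001
```

```bash
python3 - <<'E'
from h import *
o=monitor.get_obs();print(m2j(o["position"]),o["position"],o["ft_force"])
s=camera("scene");print(boxpose(s))
b=cv2.resize(s["color"][150:310,190:390],None,fx=3.5,fy=3.5,interpolation=cv2.INTER_CUBIC)
cv2.imwrite("pics/k.png",b[...,::-1])
E
```

```text
[0.01529679 0.07897282] [0.61666684 0.06285164 0.1252378 ] [-0.55365866 -0.67837682 -0.30473929]
(array([15.6,  4.4]), array([72., 91.]), 75.0)
```

View pics/k.png

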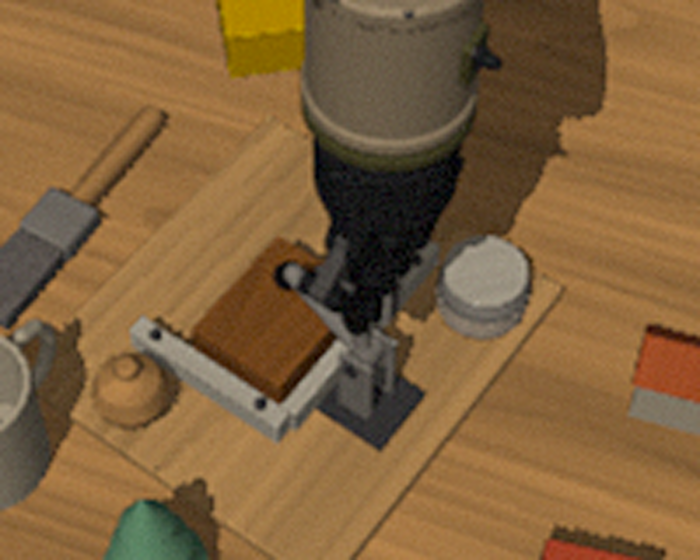

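Call:
{"method": "step_arm", "body": {
  "increments": [
    [0, 0, 0, 0, 0],
    [0, 0, 0, 0, 0],
    [0, 0, 0, 0, 0],
    [0, 0.008, 0.029, 0, 0],
    [0, 0.008, 0.029, 0, 0],
    [0, 0, 0, 0.04, 0],
    [0, 0, 0, 0.04, 0],
    [0, 0, 0, 0.04, 0],
    [0, -0.03, 0.02, 0, 0],
    [0, -0.03, 0.02, 0, 0],
    [0, 0, 0, 0, 0]
  ]
}}

```text
clock: 13.6
position: [0.5681, 0.1687, 0.247]
ee_rot: [0.562, 0.43, -0.561, 0.429]
ft_force: [0.2, 1.7, 0.2]
grip_width: -0.003
```

```bash
python3 - <<'E'
from h import *
o=monitor.get_obs();print(o["position"],o["ft_force"])
s=camera("scene");t=camera("top")
for c in(s,t):
    print(boxpose(c)); P=pts(c); m=(P[...,2]>.066)&(P[...,2]<.17); j=m2j(P)*1000; m&=(abs(j[...,0]-15)<20)&(j[...,1]>-40)&(j[...,1]<125)
    A=np.c_[j[m],P[m][:,2]*1000]; A=A[np.argsort(A[:,1])]; print(A[::max(1,len(A)//14)].round())
b=cv2.resize(s["color"][150:310,190:390],None,fx=3.5,fy=3.5,interpolation=cv2.INTER_CUBIC)
cv2.imwrite("pics/l.png",b[...,::-1])
E
```

```text
[0.56806049 0.16870503 0.24703849] [0.1761008  1.71533781 0.16760717]
(array([25.2,  4.8]), array([71., 73.]), 72.7)
[[ 13.  -5. 128.]
 [ 20.   6. 134.]
 [ 17.  11. 128.]
 [ 21.  17. 127.]
 [ 21.  22. 120.]
 [ 15.  27. 113.]
 [ 23.  33. 106.]
 [ 21.  40.  69.]
 [ 18.  46.  99.]
 [ 17.  53.  90.]
 [ 13.  61.  84.]
 [  8.  68.  76.]
 [  9.  73.  78.]
 [ 30.  78.  66.]
 [ 28.  84.  69.]]
(array([14. ,  4.6]), array([69., 89.]), 73.9)
[[ 15.  -3.  67.]
 [ 19.   3.  70.]
 [ 15.   7.  73.]
 [ 14.  12. 129.]
 [ 14.  17. 133.]
 [ 12.  22.  76.]
 [  8.  28. 112.]
 [  9.  34.  71.]
 [  7.  40. 108.]
 [ 19.  47.  99.]
 [ 11.  56.  85.]
 [ 11.  64.  81.]
 [ 22.  68.  75.]
 [ 23.  74.  76.]
 [ 11.  80.  72.]]
```

View pics/l.png

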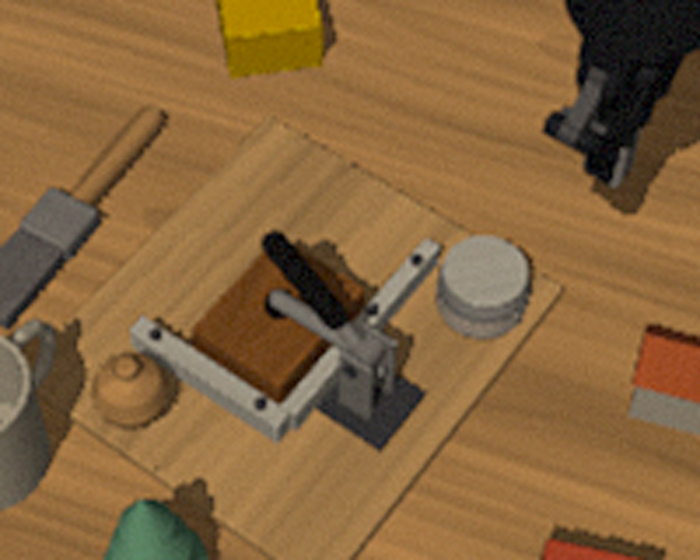

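```bash
python3 -c "
from h import *
print(ticket.hand_in())"
```

```text
the job is handed in; nothing more can be done
None
```

The keepsake box is home in the jig corner with the toggle clamp shut on it, and the job is handed in at about 13.7 s of the 72 s allowed.

- **Pushing the box:** I pushed it along the plate to the far fence, then along that fence to the left fence. I then pressed it once more towards the far fence, because the top camera suggested it had slipped back slightly. Each push ended with the tool stalled and the force rising to about 17 to 29 N, and the last press moved the box hardly at all.
- **Shutting the clamp:** I pushed the handle over with the closed fingers, and it snapped down by itself.
- **Last checks:**
  - The top camera puts the box at jig (14.0, 4.6) mm against home (15, 5). It is square to the jig within about 0.5°, and both differences are within the calibration error.
  - The handle end is at about y = 5 mm and z = 128 mm, where it should be when shut. In the last view the pad is on the middle of the lid.
  - The bauble, candle, brush and mug look unmoved in that view. I did not measure the other goods again.
- **One reading disagreed:** the last scene-camera box fit gave jig x = 25 mm. Its outline was cut short (73 mm long instead of 90) because the shut clamp hides part of the lid, so I disregarded it. Just before the clamp closed, with the lid clear, the same camera gave about 15 to 16 mm.
- **Robot:** the arm was well clear and touching nothing at hand-in.

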